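# Draw a test cartridge from the bottom of a gravity dispenser

## Task

Take the bottom test cartridge, the one that sticks out of the slot of the steel gravity dispenser, slide it straight out so that the stack above drops down one place, and put it flat, window side up, in the shallow rectangular steel tray. Lower it into the tray before letting go, and leave the next cartridge lying level on the dispenser's floor.

Things in the scene. Friction and masses are not known exactly. Their poses are not given: they have to be found in the camera images.
- low_mid (a point): Centre of the bottom cartridge: flat white plastic box 120 long (x) x 44 wide (y) x 14 mm thick, 60 g, loose; z up out of its face with a black window and a round grey well. It lies on the dispenser's feed floor; its ridged -x end sticks 37 to 46 mm out of the front, in free air, to be pinched across the width from above. A like one lying alone on the counter is not wanted.
- next_mid (a point): Centre of the next cartridge, second from the bottom: same shape and axes, loose. It lies on the bottom one, with two more on top of it, inside the dispenser. When the bottom one has left, it falls 14 mm to the feed floor (centre then 52 mm above the counter).
- dispenser: Fixed dispenser: open steel magazine on a grey pedestal, 131 x 76 (foot) x 105 mm high. Origin: centre of its underside, on the counter. -x points out of its front, the way the cartridge slides. Feed floor 45 mm up. The front lips end 65 mm from the origin; the slot below them is 19 mm high. A cartridge is clear of them once its centre is 125 mm in front of the origin. 123 x 47 mm inside.
- tray_floor (a point): Centre of the inner floor of the shallow rectangular steel tray, loose, 450 g: 216 (x) x 156 (y) mm outside, 25 mm high, walls and floor 3 mm thick; this point is 3 mm above the counter, the rim 22 mm above it. z up. The round steel bowl near it is not wanted.
Not all that is in view belongs to the job. Leave any purple look-alike of the part that bears low_mid alone. What is shaped like the dispenser but orange is not meant.

How it is judged:
On the way, in this order (a step that is already met when the one before it is completed fails the run):
1. the bottom cartridge is out through the slot (centre at least 120 mm in front of the dispenser's origin) and the next one has dropped to within 5 mm of its resting height on the feed floor (x of low_mid in the frame of dispenser below -0.12 m and z of next_mid in the frame of dispenser below 0.057 m).
2. the cartridge is lowered into the tray while still held: its underside no higher than the tray's rim (z of low_mid in the frame of tray_floor below 0.029 m and contact force between the fingers and low above 0.3 N and x of low_mid in the frame of tray_floor between -0.09 and 0.09 m and y of low_mid in the frame of tray_floor between -0.06 and 0.06 m).
At the end, for the whole second after the job is handed in: Bottom cartridge still in the rectangular tray, window up within 0.15 rad, centre within 90 x 60 mm of its middle and under 14 mm above its floor. Next cartridge still on the feed floor: within 12 mm of the dispenser's axis, at most 5 mm high, level within 0.12 rad (x of low_mid in the frame of tray_floor between -0.09 and 0.09 m and y of low_mid in the frame of tray_floor between -0.06 and 0.06 m and z of low_mid in the frame of tray_floor below 0.014 m and angle between low_mid's own z axis and vertical below 0.15 rad and linear speed of each of low, next below 0.02 m/s and x of next_mid in the frame of dispenser between -0.012 and 0.012 m and y of next_mid in the frame of dispenser between -0.012 and 0.012 m and z of next_mid in the frame of dispenser below 0.057 m and angle between next_mid's own z axis and vertical below 0.12 rad); the robot touches nothing.
It also fails if it takes over 43 s, if anything falls off the work surface, if the arm or the gripper's body presses on something with over 40 N, if the wrist force passes 120 N, or if a joint passes its speed limit or range.

## Robot

A 7-joint arm with a two-finger parallel gripper is mounted at the origin on the work surface. World frame = base frame: x ahead of the robot, y to its left, z up, the work surface at z = 0. Lengths are in m, angles in rad, forces in N, time in s.
With the tool pointing down it reaches from about 0.425 to 0.925 m from the base axis. Payload 6.8 kg.
Tool frame: the origin (TCP) lies midway between the tips of the shut fingers; the grasp point (between the pads) lies 19 mm behind it; y points along the fingers, z is the direction in which the jaws open and shut, and the axes are right-handed (so a half turn about y gives the same grasp; the last joint's range is limited). The gripper opens to 85 mm and grips with 20 to 120 N. Pads are 22 mm wide; open, the fingers measure 114 mm over their backs; the gripper's body (76 mm by 85 mm) begins 54 mm behind the grasp point. The pads swing forward as they close: fully open they stand 13 mm farther back than shut.
Start: joints at [1.202, 0.477, 0.022, 1.555, -0.011, 1.109, -0.083], TCP at [0.174, -0.652, 0.231] pointing down, gripper open.
Joint ranges: [-2.96, 2.96], [-0.34, 2.1], [-1.41, 1.46], [0.24, 2.44], [-1.37, 4.51], [0.17, 1.92], [-2.96, 2.96]. Speed limits (rad/s): [2.39, 2.39, 3.14, 3.14, 3.14, 3.14, 3.14].

## Interface

Orientations are given as a rotation vector (axis times angle).
In Python, from bench import r gives the robot as it stands.
- The arm moves only by the tool send_rows, never from a script. Its argument "rows" is text: rows parted by semicolons, each of 6 numbers parted by spaces: the shift along the world's x, y, z in m, then the turn, a rotation vector about the world's x, y, z in rad. A call has 1 to 20 rows; each row shifts and turns the commanded pose from where the row before left it; what a row does not reach is not made up. A row lasts 1/10 s, in which the tool goes at most 50 mm and 8.59 degrees, less where a joint would pass 70% of its speed; a pose out of reach is approached as far as the arm can. A call is refused whole if a number of a shift passes 0.05 or a number of a turn 0.15, either way. A call with a gripper value outside its range is refused whole. "grip" is the finger opening in m, from 0 to 0.0854, set as the call begins (left out, the last holds). The fingers move at their own pace and stop on an object; "grip_force" is the grip in N (left out, the last holds). Time passes only in rows, so rows that do not move let the fingers close. It gives the time, the measured TCP pose, the force and the opening at its end, in the units of the state.
- r.get_obs(): the state, without advancing time (a new reading comes with each control period).
- r.grab_frame(name): name is "side" or "top"; returns a dict with "pixels" (384x512x3 uint8, red, green, blue), "intrinsics" (3x3 intrinsics, pixels), "position" and "orientation" of the camera in the world. Camera axes: x right, y up, looking along -z (the intrinsics and any distortion apply to the point x, -y, -z); pixel columns grow to the right and rows downward; lengths in m; the calibration is good to about 2 mm. A picture is of the moment at which its call begins. There is no depth.
- r.hand_in(): hands the job in, once; it reports no verdict.
The state is a dict: "clock": time; "joints": joint angles; "qvel": joint speeds; "tau": joint torques, N m; "tcp_pos": TCP position; "orientation": TCP orientation; "contact_force": force on the tool from outside, world axes, zero at the start; "moment": the same for the moment, N m; "grip_width": finger opening in m.
Only numpy, scipy, OpenCV 4.12 (cv2) and the standard library are available. Lean on these libraries where they do the work, as an engineer would, in place of code of your own. Each camera call takes 0.05 s, during which the arm holds its last target.

## Working session

There is one attempt and no reset: what is moved stays moved. The work goes in short steps, Python scripts to look and compute and a tool call to move; the robot and the scene stay as the last step left them, time stands still between calls to the robot, and variables do not carry over. Pictures are saved under pics/ and viewed, and the job is handed in when it is done.

Besides the shell and the picture viewer there is one more tool, called after "Call:" as name(argument=value, ...) on one line, values as JSON. send_rows: Moves the arm, as the interface text tells. Its arguments: {"type":"object","properties":{"rows":{"type":"string"},"grip":{"type":"number"},"grip_force":{"type":"number"}},"required":["rows"]}

```bash
mkdir -p pics; ls; cat > h.py <<'E'
import numpy as np,cv2
from bench import r
from scipy.spatial.transform import Rotation as R
def rot(o):
    o=np.array(o,float)
    if o.shape==(3,3): return o
    return R.from_rotvec(o).as_matrix() if o.size==3 else R.from_quat(o).as_matrix()
def ray(f,u,v):
    K=np.array(f["intrinsics"]); d=np.array([(u-K[0,2])/K[0,0],-(v-K[1,2])/K[1,1],-1.])
    return np.array(f["position"]),rot(f["orientation"])@d
def onz(f,u,v,z):
    p,d=ray(f,u,v); return p+d*(z-p[2])/d[2]
def proj(f,P):
    K=np.array(f["intrinsics"]); c=rot(f["orientation"]).T@(np.array(P)-np.array(f["position"]))
    return K[0,0]*c[0]/-c[2]+K[0,2], K[1,1]*(-c[1])/-c[2]+K[1,2]
E
python3 - <<'E'
from h import *
import pickle
for n in("top","side"):
    f=r.grab_frame(n); pickle.dump(f,open(n+".pkl","wb"))
    cv2.imwrite(f"pics/{n}0.png",cv2.resize(f["pixels"][:,:,::-1],(800,600),interpolation=cv2.INTER_CUBIC))
    print(n,{k:f[k] for k in f if k!="pixels"})
print(r.get_obs())
E
```

```text
pics
top {'intrinsics': array([[377.2030393 ,   0.        , 257.10369805],
       [  0.        , 377.2030393 , 189.16303119],
       [  0.        ,   0.        ,   1.        ]]), 'position': array([0.53111366, 0.01156447, 0.80261616]), 'orientation': array([ 0.07736241, -0.09953262, -1.56707073])}
side {'intrinsics': array([[408.95268061,   0.        , 255.30632   ],
       [  0.        , 408.95268061, 196.86831883],
       [  0.        ,   0.        ,   1.        ]]), 'position': array([0.37216695, 0.59481707, 0.7948239 ]), 'orientation': array([ 0.18679112, -1.02001267, -2.66135741])}
{'clock': 0.1, 'joints': array([ 1.20189788,  0.47772902,  0.02236604,  1.55630776, -0.01146134,
        1.10926622, -0.08312059]), 'qvel': array([ 0.00068758, -0.0012419 , -0.00063612, -0.00416629, -0.00140908,
        0.00039742, -0.00140726]), 'tau': array([ 5.31549042e-03, -5.97756171e+01,  1.61410164e+00, -2.81952006e+01,
        1.28735582e-02,  4.99775735e-03,  3.90076468e-05]), 'tcp_pos': array([ 0.1738887 , -0.65170086,  0.23043454]), 'orientation': array([-0.27347704,  2.08406884, -2.08083464]), 'contact_force': array([-0.36400496,  0.04608378,  0.87984059]), 'moment': array([ 0.08983751,  0.01731621, -0.01341026]), 'grip_width': 0.08558383327504705}
```

View pics/top0.png

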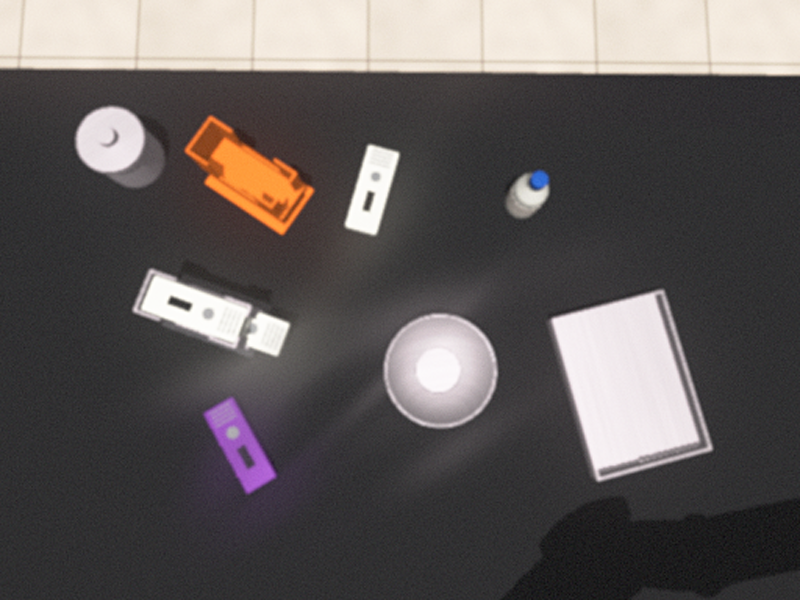

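View pics/side0.png

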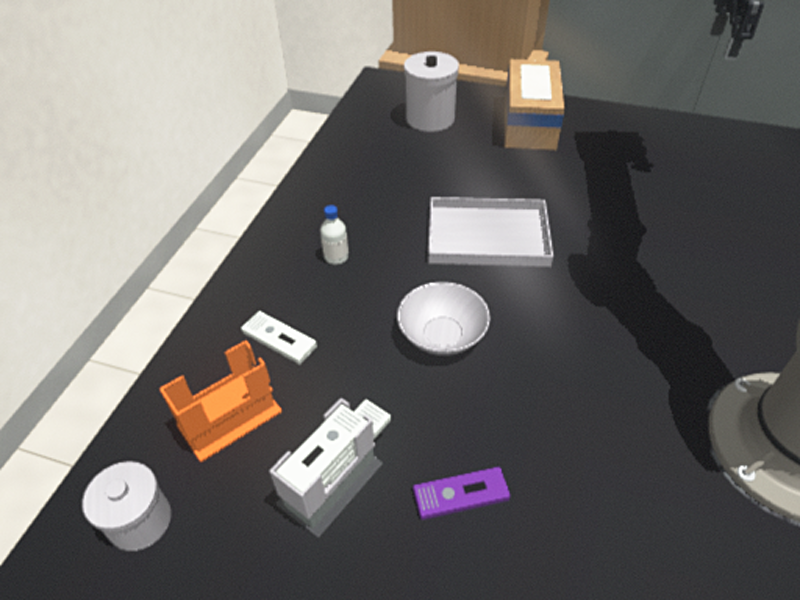

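Candidates in the top view (800x600 px): the stub out of the steel dispenser at (268,333), the lone white cartridge at (372,190), the purple one at (240,445), and the empty orange dispenser at (250,175). For the target, the tray is at (630,385) and the bowl at (440,370). I choose the stub at (268,333) and the rectangular tray, and check with a crop.

```bash
python3 - <<'E'
from h import *
import pickle
t=pickle.load(open("top.pkl","rb"));s=pickle.load(open("side.pkl","rb"))
a=cv2.resize(t["pixels"][160:240,75:200,::-1],(800,512),interpolation=cv2.INTER_CUBIC)
cv2.imwrite("pics/c1.png",a)
a=cv2.resize(s["pixels"][245:350,165:260,::-1],(543,600),interpolation=cv2.INTER_CUBIC)
cv2.imwrite("pics/c2.png",a)
a=cv2.resize(t["pixels"][175:320,340:470,::-1],(538,600),interpolation=cv2.INTER_CUBIC)
cv2.imwrite("pics/c3.png",a)
E
```

```text
(no output)
```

View pics/c1.png

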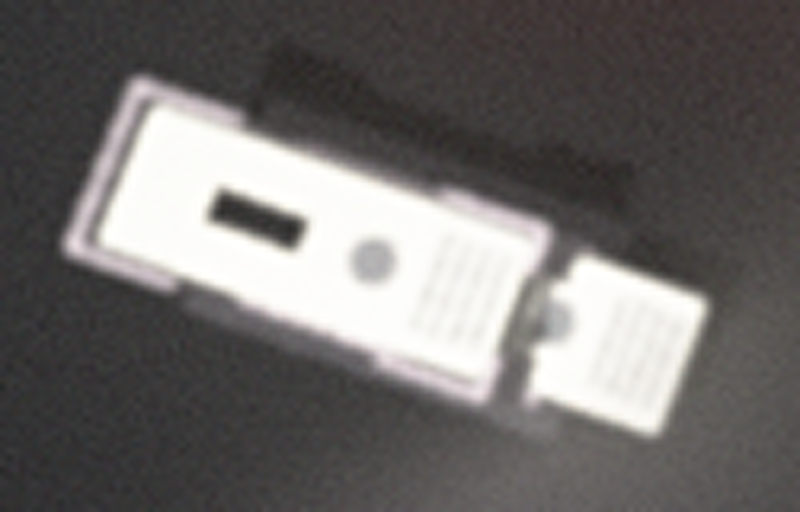

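View pics/c2.png

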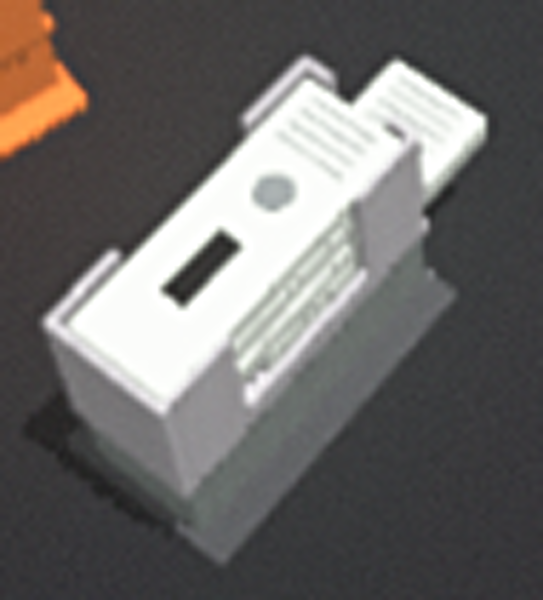

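View pics/c3.png

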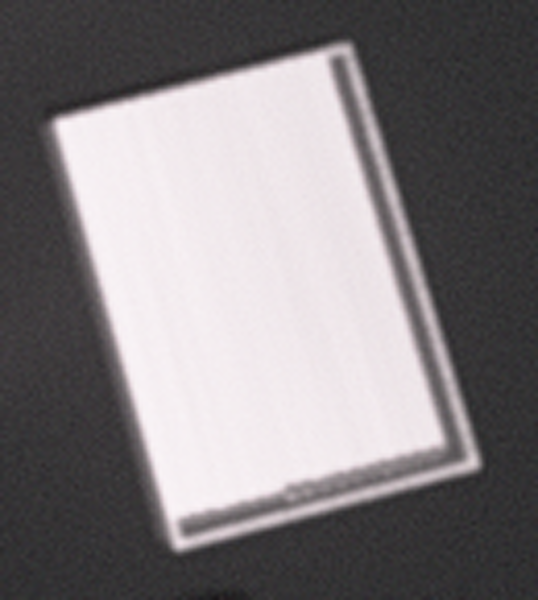

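```bash
python3 - <<'E'
from h import *
import pickle
t=pickle.load(open("top.pkl","rb"));s=pickle.load(open("side.pkl","rb"))
def T(f,pts,sc,off,z):
    return np.array([onz(f,(u+.5)/sc-.5+off[0],(v+.5)/sc-.5+off[1],z) for u,v in pts])
np.set_printoptions(precision=4,suppress=True)
b=T(t,[(708,302),(657,436)],6.4,(75,160),.059);print("stub",b,np.linalg.norm(b[0]-b[1]))
bs=T(s,[(487,120),(397,60)],5.714,(165,245),.059);print("stub side",bs,np.linalg.norm(bs[0]-bs[1]))
d=T(t,[(142,78),(66,248),(490,402),(552,225)],6.4,(75,160),.105);print("steel outer",d,[np.linalg.norm(d[i]-d[i-1]) for i in range(4)])
w=T(t,[(213,190),(206,220),(296,250),(304,217),(374,260)],6.4,(75,160),.101);print("win/well",w)
e=(d[0]+d[1])/2;g=(d[2]+d[3])/2;v=g-e;print("axis ang",np.degrees(np.arctan2(v[1],v[0])), "mid",(e+g)/2)
v=w[4]-w[:4].mean(0);print("ang2",np.degrees(np.arctan2(v[1],v[0])))
v=b[1]-b[0];print("stub edge normal",np.degrees(np.arctan2(v[1],v[0]))+90); v=bs[0]-bs[1];print(np.degrees(np.arctan2(v[1],v[0])))
q=T(t,[(50,118),(352,43),(480,467),(175,550)],4.138,(340,175),.025);print("tray",q,q.mean(0),[np.linalg.norm(q[i]-q[i-1]) for i in range(4)])
v=q[2]-q[1];print(np.degrees(np.arctan2(v[1],v[0])))
k=.78125
qs=T(s,[(429,198),(548,199),(552,258),(430,255)],1.5625,(0,0),.025);print("tray side",qs,qs.mean(0))
# foot in side view
fs=T(s,[(222,563),(457,294)],5.714,(165,245),0.);print("foot",fs,np.linalg.norm(fs[0]-fs[1]));v=fs[1]-fs[0];print(np.degrees(np.arctan2(v[1],v[0])))
o=r.get_obs();print(rot(o["orientation"]))
E
```

```text
stub [[0.58   0.1426 0.059 ]
 [0.539  0.1572 0.059 ]] 0.04354929220674274
stub side [[0.5413 0.1552 0.059 ]
 [0.5821 0.1402 0.059 ]] 0.043440871142028575
steel outer [[0.6418 0.3    0.105 ]
 [0.5922 0.3194 0.105 ]
 [0.5481 0.1962 0.105 ]
 [0.5992 0.18   0.105 ]] [np.float64(0.12734353359347045), np.float64(0.05326992360307025), np.float64(0.13079347944603822), np.float64(0.05356042636285625)]
win/well [[0.6096 0.2795 0.101 ]
 [0.6008 0.2812 0.101 ]
 [0.5921 0.2548 0.101 ]
 [0.6017 0.2529 0.101 ]
 [0.5892 0.2322 0.101 ]]
axis ang -109.61721337428993 mid [0.5953 0.2489 0.105 ]
ang2 -108.66126677040309
stub edge normal 250.38017580961665
159.7629792229725
tray [[ 0.5905 -0.1956  0.025 ]
 [ 0.6288 -0.3498  0.025 ]
 [ 0.4193 -0.4027  0.025 ]
 [ 0.38   -0.2509  0.025 ]] [ 0.5046 -0.2997  0.025 ] [np.float64(0.21762963933696342), np.float64(0.15887156347107095), np.float64(0.2160482235234675), np.float64(0.15679635599809777)]
-165.82637373543955
tray side [[ 0.6333 -0.3502  0.025 ]
 [ 0.4152 -0.4119  0.025 ]
 [ 0.3826 -0.2514  0.025 ]
 [ 0.5873 -0.1975  0.025 ]] [ 0.5046 -0.3027  0.025 ]
foot [[ 0.5858  0.3182  0.    ]
 [ 0.5414  0.196  -0.    ]] 0.1299541747886354
-109.98301581207252
[[-0.9662 -0.0006  0.2578]
 [-0.2578  0.0015 -0.9662]
 [ 0.0002 -1.     -0.0016]]
```

Stub edge measures 43.5 mm (44 expected), sticks out about 41 mm, and both views agree within 2 mm. The magazine is 131 × 53 mm, and the tray 217 × 158 mm. So out-axis ≈ -110°, stub end (0.5606, 0.1488), and tray centre (0.505, -0.301) at -165°.

I will grasp vertically with the TCP near z 0.044. The gripper body then clears the dispenser by about 10 mm, and the fingertips stay level with the cartridge's underside.

Call:
send_rows(rows="0.0345 0.0315 0 0 0 0;0.0345 0.0315 0 0 0 0;0.0345 0.0315 0 0 0 0;0.0345 0.0315 0 0 0 0;0.0345 0.0315 0 0 0 0;0.0345 0.0315 0 0 0 0;0.0345 0.0315 0 0 0 0;0.0345 0.0315 0 0 0 0;0.0097 0.047 0 0 0 0.08;0.0097 0.047 0 0 0 0.08;0.0097 0.047 0 0 0 0.08;0.0097 0.047 0 0 0 0.08;0.0097 0.047 0 0 0 0.08;0.0097 0.047 0 0 0 0.08;0.0097 0.047 0 0 0 0.08;0.0097 0.047 0 0 0 0.08;0.0097 0.047 0 0 0 0.08;0.0097 0.047 0 0 0 0.08;0.0097 0.047 0 0 0 0.08;0.0097 0.047 0 0 0 0.08", grip=0.085)

```text
clock: 2.1
tcp_pos: [0.5664, 0.1654, 0.2311]
orientation: [-1.025, 1.46, -1.46]
contact_force: [0.2, -0.9, -0.2]
grip_width: 0.0848
```

Call:
send_rows(rows="0 0 0 0 0 0;0 0 0 0 0 0")

```text
clock: 2.3
tcp_pos: [0.566, 0.165, 0.2307]
orientation: [-1.025, 1.461, -1.46]
contact_force: [-0.1, -1.2, 0.2]
grip_width: 0.0853
```

```bash
python3 - <<'E'
from h import *
o=r.get_obs();M=rot(o["orientation"]);print(o["clock"],o["tcp_pos"],M.round(4),np.degrees(np.arctan2(M[1,2],M[0,2])))
E
```

```text
2.3 [0.56596649 0.16499084 0.23071617] [[-3.407e-01 -1.200e-03  9.402e-01]
 [-9.402e-01  1.000e-04 -3.407e-01]
 [ 3.000e-04 -1.000e+00 -1.100e-03]] -19.920832931420527
```

Call:
send_rows(rows="0 0 -0.04 0 0 0;0 0 -0.04 0 0 0;0 0 -0.04 0 0 0;0 0 0 0 0 0")

```text
clock: 2.7
tcp_pos: [0.5627, 0.1596, 0.1061]
orientation: [-1.032, 1.468, -1.465]
contact_force: [-1.4, 0.4, -0.4]
grip_width: 0.0852
```

```bash
python3 - <<'E'
from h import *
s=r.grab_frame("side")
cv2.imwrite("pics/c4.png",cv2.resize(s["pixels"][150:350,140:340,::-1],(600,600),interpolation=cv2.INTER_CUBIC))
E
```

```text
(no output)
```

View pics/c4.png

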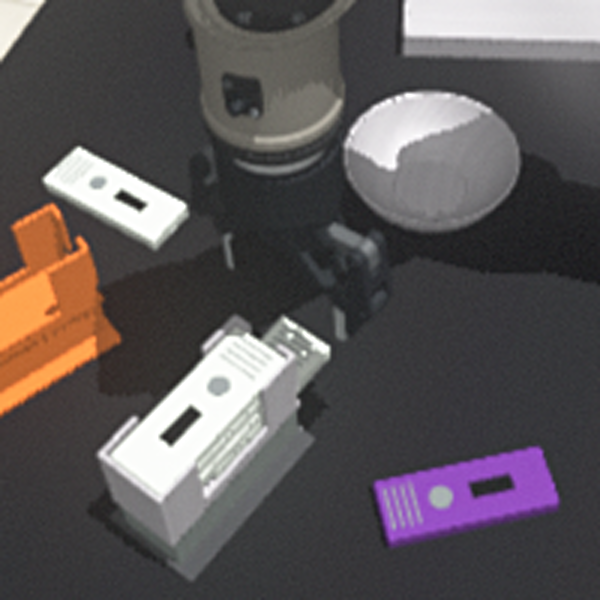

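The gripper stands above the stub with a finger on each side: pads at (228,250) and (340,322), stub at (300,345). I continue down to z 0.045.

Call:
send_rows(rows="0 0 -0.03 0 0 0;0 0 -0.025 0 0 0;0 0 -0.01 0 0 0;0 0 0 0 0 0;0 0 0 0 0 0")

```text
clock: 3.25
tcp_pos: [0.5678, 0.164, 0.0482]
orientation: [-1.02, 1.461, -1.463]
contact_force: [-0.8, 0.2, 0.6]
grip_width: 0.0852
```

Call:
send_rows(rows="-0.001 0 -0.003 0 0 0;0 0 0 0 0 0;0 0 0 0 0 0")

```text
clock: 3.55
tcp_pos: [0.5657, 0.1639, 0.0439]
orientation: [-1.022, 1.462, -1.462]
contact_force: [-0.1, -0.6, -0.2]
grip_width: 0.0852
```

Call:
send_rows(rows="0 0 0 0 0 0;0 0 0 0 0 0;0 0 0 0 0 0;0 0 0 0 0 0;0 0 0 0 0 0;0 0 0 0 0 0;0 0 0 0 0 0;0 0 0 0 0 0;0 0 0 0 0 0;0 0 0 0 0 0", grip=0.03, grip_force=40)

```text
clock: 4.55
tcp_pos: [0.5656, 0.1638, 0.0436]
orientation: [-1.023, 1.462, -1.462]
contact_force: [-1.3, -1.1, 5.3]
grip_width: 0.0431
```

```bash
python3 - <<'E'
from h import *
o=r.get_obs();print(o["tcp_pos"],o["contact_force"],o["grip_width"])
for n,b in(("side",(200,330,150,320)),("top",(140,250,70,220))):
    s=r.grab_frame(n);a=s["pixels"][b[0]:b[1],b[2]:b[3],::-1]
    cv2.imwrite(f"pics/d_{n}.png",cv2.resize(a,None,fx=4,fy=4,interpolation=cv2.INTER_CUBIC))
E
```

```text
[0.5655606  0.16382967 0.0436006 ] [-1.29496786 -1.05926231  5.29728793] 0.04310796718743781
```

View pics/d_side.png

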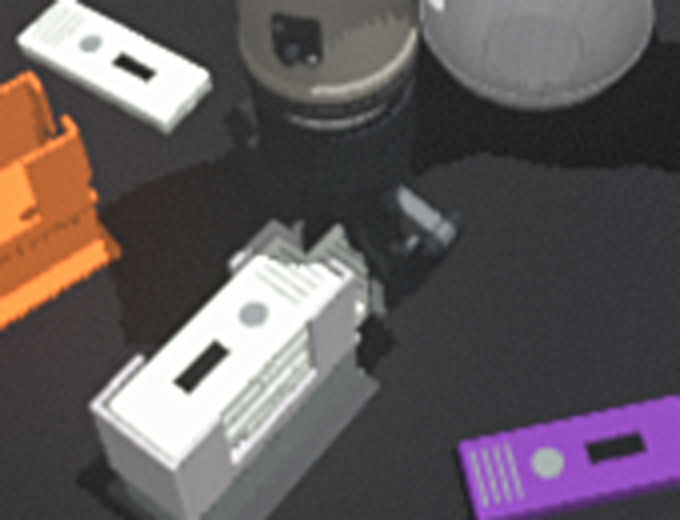

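View pics/d_top.png

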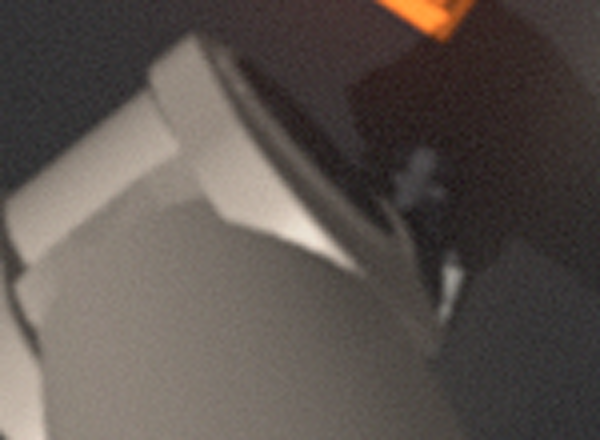

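Grip holds at 43 mm, matching the cartridge's 44 mm width. Pulling along (-0.342, -0.940).

Call:
send_rows(rows="-0.0034 -0.0094 0.0003 0 0 0;-0.0034 -0.0094 0 0 0 0;-0.0034 -0.0094 0 0 0 0;-0.0034 -0.0094 0 0 0 0", grip_force=60)

```text
clock: 5.05
tcp_pos: [0.5518, 0.1258, 0.0437]
orientation: [-1.022, 1.462, -1.462]
contact_force: [0.1, 2.7, 0.5]
grip_width: 0.0423
```

Call:
send_rows(rows="-0.0034 -0.0094 0 0 0 0;-0.0034 -0.0094 0 0 0 0;-0.0034 -0.0094 0 0 0 0;-0.0034 -0.0094 0 0 0 0;-0.0034 -0.0094 0 0 0 0;-0.0034 -0.0094 0 0 0 0;-0.0034 -0.0094 0 0 0 0;0 0 0 0 0 0;0 0 0 0 0 0;0 0 0 0 0 0")

```text
clock: 6.05
tcp_pos: [0.5283, 0.061, 0.0437]
orientation: [-1.022, 1.462, -1.461]
contact_force: [-0.3, -0.4, -1.3]
grip_width: 0.0425
```

```bash
python3 - <<'E'
from h import *
for n,b in(("side",(200,330,150,320)),("top",(140,250,70,220))):
    s=r.grab_frame(n);a=s["pixels"][b[0]:b[1],b[2]:b[3],::-1]
    cv2.imwrite(f"pics/e_{n}.png",cv2.resize(a,None,fx=4,fy=4,interpolation=cv2.INTER_CUBIC))
E
```

```text
(no output)
```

View pics/e_side.png

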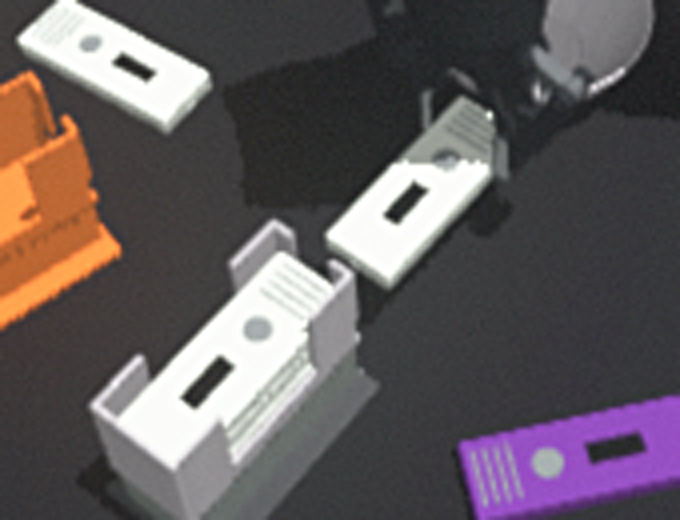

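View pics/e_top.png

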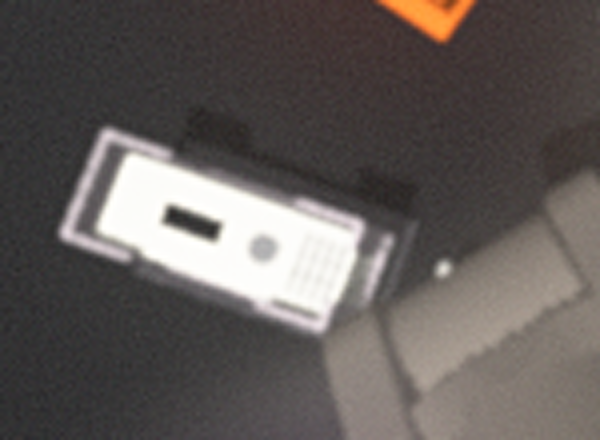

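The cartridge is out, level and held, with its rear end at (390,280) in the side view, clear of the lips. The stack has dropped 14 mm and lies level. Next: lift, carry to the tray and look.

Call:
send_rows(rows="-0.0034 -0.0094 0.01 0 0 0;0 0 0.03 0 0 0;0 0 0.03 0 0 0;0 0 0.03 0 0 0;-0.006 -0.036 0.01 0 0 -0.096;-0.006 -0.036 0 0 0 -0.096;-0.006 -0.036 0 0 0 -0.096;-0.006 -0.036 0 0 0 -0.096;-0.006 -0.036 0 0 0 -0.096;-0.006 -0.036 0 0 0 -0.096;-0.006 -0.036 0 0 0 -0.096;-0.006 -0.036 0 0 0 -0.096;-0.007 -0.038 0 0 0 -0.096;-0.007 -0.038 0 0 0 -0.096;0 0 0 0 0 0;0 0 0 0 0 0")

```text
clock: 7.75
tcp_pos: [0.4618, -0.314, 0.154]
orientation: [-0.271, 2.083, -2.083]
contact_force: [-0.2, 1.0, -1.2]
grip_width: 0.0424
```

```bash
python3 - <<'E'
from h import *
for n in("side","top"):
    s=r.grab_frame(n);a=s["pixels"][:,:,::-1]
    cv2.imwrite(f"pics/f_{n}.png",cv2.resize(a,(800,600),interpolation=cv2.INTER_CUBIC))
E
```

```text
(no output)
```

View pics/f_side.png

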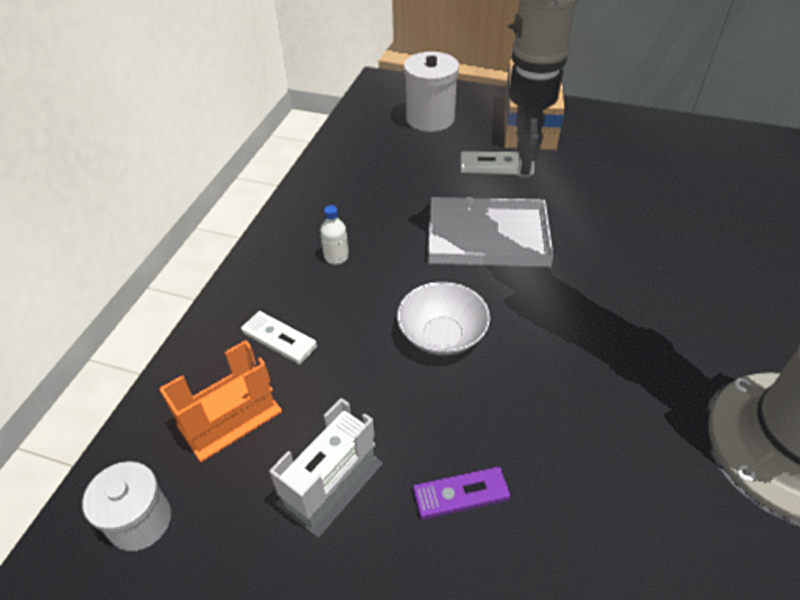

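View pics/f_top.png

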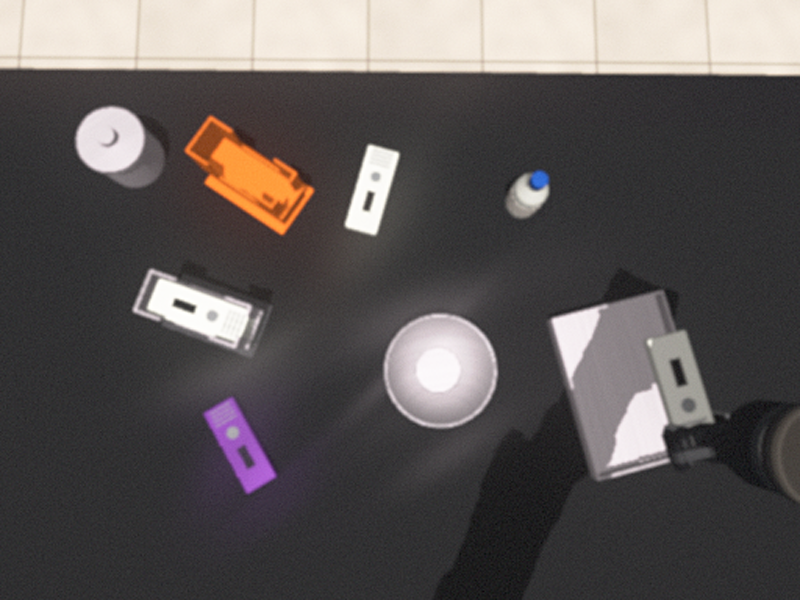

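```bash
python3 - <<'E'
from h import *
f=r.grab_frame("top")
for z in (.17,): print(onz(f,682*.64,372*.64,z), "window centre; well", onz(f,688*.64,405*.64,z))
print(proj(f,[.505,-.302,.17]),"scaled",np.array(proj(f,[.505,-.302,.17]))/.64)
E
```

```text
[ 0.52105791 -0.29787703  0.17      ] window centre; well [ 0.48619324 -0.30247399  0.17      ]
(np.float64(439.4354984225113), np.float64(247.77590510199008)) scaled [686.61796629 387.14985172]
```

Call:
send_rows(rows="0 0 -0.04 0 0 0;0 0 -0.04 0 0 0;0 0 -0.03 0 0 0;0 0 -0.015 0 0 0;0 0 -0.01 0 0 0;0 0 -0.005 0 0 0;0 0 0 0 0 0;0 0 0 0 0 0;0 0 0 0 0 0")

```text
clock: 8.8
tcp_pos: [0.4634, -0.3134, 0.0147]
orientation: [-0.271, 2.08, -2.083]
contact_force: [-0.8, 0.0, 0.4]
grip_width: 0.0426
```

Call:
send_rows(rows="0 0 -0.003 0 0 0;0 0 -0.003 0 0 0;0 0 -0.002 0 0 0;0 0 0 0 0 0;0 0 0 0 0 0")

```text
clock: 9.3
tcp_pos: [0.4626, -0.313, 0.0055]
orientation: [-0.273, 2.083, -2.082]
contact_force: [-0.2, -0.2, -1.3]
grip_width: 0.0428
```

```bash
python3 - <<'E'
from h import *
s=r.grab_frame("side");a=s["pixels"][90:190,250:370,::-1]
cv2.imwrite(f"pics/g_side.png",cv2.resize(a,None,fx=6,fy=6,interpolation=cv2.INTER_CUBIC))
E
```

```text
(no output)
```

View pics/g_side.png

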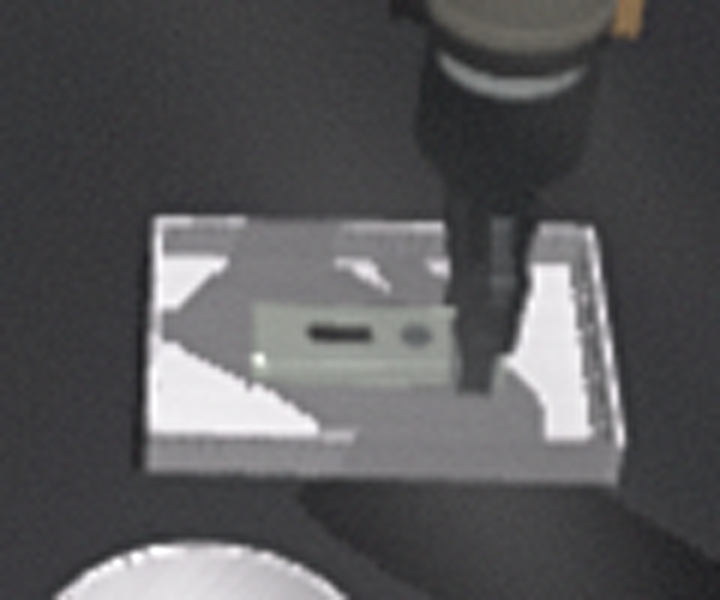

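The cartridge is inside the tray, window up at (340,333), just above the floor and still held. Next: release, wait, then retreat upward.

Call:
send_rows(rows="0 0 -0.001 0 0 0;0 0 0 0 0 0;0 0 0 0 0 0;0 0 0 0 0 0;0 0 0 0 0 0;0 0 0 0 0 0;0 0 0 0 0 0", grip=0.075)

```text
clock: 10.05
tcp_pos: [0.4627, -0.313, 0.0046]
orientation: [-0.273, 2.082, -2.082]
contact_force: [-0.7, -0.1, -0.6]
grip_width: 0.0746
```

Call:
send_rows(rows="0 0 0.01 0 0 0;0 0 0.02 0 0 0;0 0 0.04 0 0 0;0 0 0.04 0 0 0;0 0 0.04 0 0 0;-0.02 -0.04 0.02 0 0 0;-0.02 -0.04 0 0 0 0;-0.02 -0.04 0 0 0 0;-0.02 -0.04 0 0 0 0;-0.02 -0.04 0 0 0 0;-0.02 -0.04 0 0 0 0;0 0 0 0 0 0;0 0 0 0 0 0;0 0 0 0 0 0;0 0 0 0 0 0;0 0 0 0 0 0")

```text
clock: 11.65
tcp_pos: [0.3438, -0.5518, 0.1749]
orientation: [-0.275, 2.081, -2.081]
contact_force: [0.3, -0.2, 0.0]
grip_width: 0.0745
```

```bash
python3 - <<'E'
from h import *
for n in("side","top"):
    s=r.grab_frame(n);a=s["pixels"][:,:,::-1]
    cv2.imwrite(f"pics/i_{n}.png",cv2.resize(a,(800,600),interpolation=cv2.INTER_CUBIC))
    b=(90,190,250,370) if n=="side" else (150,330,75,480)
    cv2.imwrite(f"pics/j_{n}.png",cv2.resize(a[b[0]:b[1],b[2]:b[3]],None,fx=6 if n=="side" else 1.95,fy=6 if n=="side" else 1.95,interpolation=cv2.INTER_CUBIC))
    if n=="side": cv2.imwrite("pics/k.png",cv2.resize(a[245:350,165:260],(543,600),interpolation=cv2.INTER_CUBIC))
E
```

```text
(no output)
```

View pics/j_side.png

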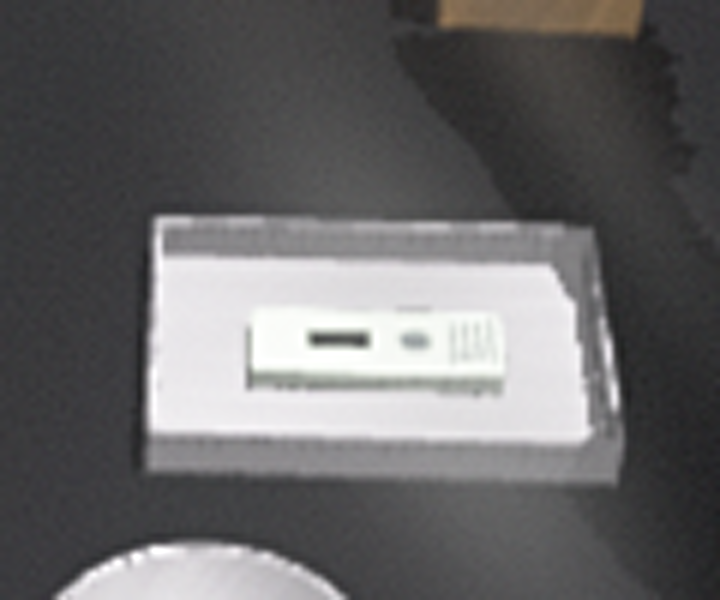

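View pics/i_top.png

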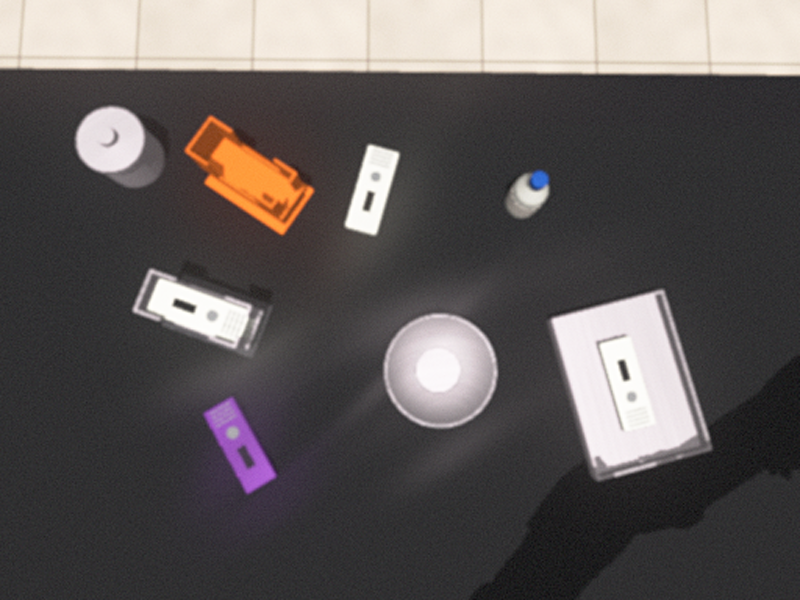

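View pics/k.png

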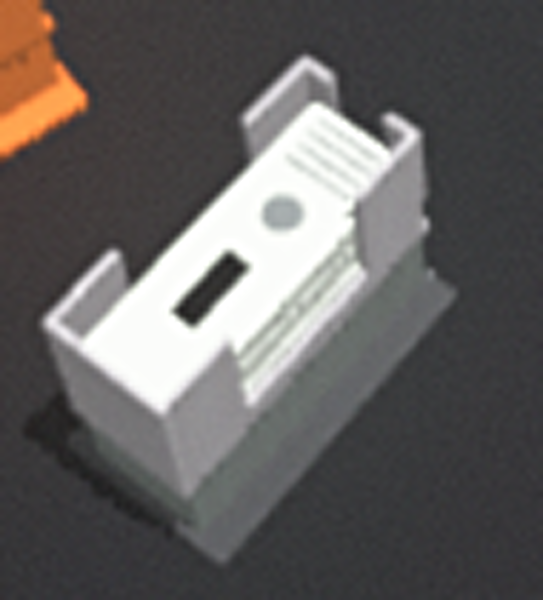

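The cartridge lies flat near the middle of the tray at (627,382), window up. The stack is level inside the dispenser. One last number: the stack's top height from two views, then I hand in.

```bash
python3 - <<'E'
from h import *
t=r.grab_frame("top");s=r.grab_frame("side")
def tri(a,b):
    p,d=ray(t,*a);q,e=ray(s,*b);d/=np.linalg.norm(d);e/=np.linalg.norm(e)
    k=np.linalg.lstsq(np.c_[d,-e],q-p,rcond=None)[0];x,y=p+k[0]*d,q+k[1]*e
    return ((x+y)/2).round(4),np.linalg.norm(x-y).round(4)
print("stack well",tri((212*.64,315.5*.64),(282/5.714+165,214/5.714+245)))
print("stack window",tri((184.5*.64,306*.64),(211/5.714+165,288/5.714+245)))
print("tray window",tri((624.5*.64,370*.64),(339/6+250,338/6+90)),"well",tri((631.5*.64,397*.64),(415/6+250,341/6+90)))
r.hand_in()
E
```

```text
stack well (array([0.5876, 0.2308, 0.0898]), np.float64(0.0014))
stack window (array([0.5994, 0.2642, 0.0903]), np.float64(0.0022))
tray window (array([ 0.5214, -0.2941,  0.0213]), np.float64(0.0002)) well (array([ 0.4862, -0.3017,  0.022 ]), np.float64(0.0003))
the job is handed in; nothing more can be done
```

I pinched the bottom cartridge by its ridged end and pulled it about 110 mm straight out. I then lowered it into the rectangular tray while still gripping it, let go about 2 mm above the floor, backed the arm away and handed in at about 12 s of the 43 s allowed. The hand-in gives no verdict.

Last checks, from the camera images:
- **Tray cartridge:** it lies flat, window up, with its centre within a few millimetres of the tray's middle. Its top measures 21–22 mm above the counter, against 17 mm expected. Both measured points read high by about the same amount.
- **Dispenser stack:** it dropped one place. The top measures 90 mm, against 87 mm expected with three cartridges, and was at about 101 mm before. The two points on it differ by 0.5 mm in height, so the stack is level. I did not measure the next cartridge directly, because only the top of the stack is clearly visible.
- **Height offset:** both heights read 3–5 mm high. I put this down to calibration and hand-picked pixels, since the pictures show no gap or tilt.
- **Contact:** the arm was clear of everything, and the highest contact force in the readouts was about 5 N, during the grip.

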